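# Clear the draughts board into its well

## Robot

A 6-joint arm with a two-finger parallel gripper is mounted at the origin on the work surface. World frame = base frame: x ahead of the robot, y to its left, z up, the work surface at z = 0. Lengths are in m, angles in rad, forces in N, time in s.
With the tool pointing down it reaches from about 0.35 to 1 m from the base axis. Payload 7.1 kg.
Tool frame: the origin (TCP) lies between the finger pads; the fingertips stand 22 mm ahead of it and the grasp point (between the pads) lies 3 mm ahead of it; z points along the fingers, y is the line along which they close (so a half turn about z gives the same grasp; the last joint's range is limited). The gripper opens to 85 mm and grips with 20 to 120 N. Pads are 22 mm wide; open, the fingers measure 114 mm over their backs; the gripper's body (76 mm by 85 mm) begins 54 mm behind the grasp point. The pads swing forward as they close: fully open they stand 13 mm farther back than shut.
Start: joints at [-1.333, 0.423, 1.63, -0, 1.089, -0.019], TCP at [0.159, -0.604, 0.253] pointing down, gripper open.
Joint ranges: [-3, 3], [-0.9, 2.11], [0.09, 2.58], [-1.31, 4.45], [0.11, 2.69], [-2.54, 2.54]. Speed limits (rad/s): [2.39, 2.39, 3.01, 3.14, 3.14, 3.14].

## Interface

Orientations are given as a rotation vector (axis times angle).
In Python, from rig import manip gives the robot as it stands. The module is installed in compiled form; this text tells all that it offers. Calls block until the motion is done:
- manip.move_to(position, orientation): joint-space move of the TCP to a pose.
- manip.servo_line(position, orientation=None, rate=0.15): straight line of the TCP; orientation=None keeps the orientation; rate is the mean speed in m/s.
- manip.set_joints(angles): joint-space move.
- manip.command_gripper(opening, f_grip=None): finger opening in m; f_grip is the grip in N (None keeps the last); returns when the fingers have stopped.
- manip.hold(seconds).
- manip.solve_ik(position, orientation): joint angles nearest the present ones, or None.
- manip.camera(name): name is "scene" or "side" or "wrist"; returns a dict with "image" (420x560x3 uint8, red, green, blue), "fx", "fy", "cx", "cy" (pixels), "cam_to_world" (4x4, takes a point from camera to world coordinates); the wrist camera has in their place "mount" (4x4, takes a point from camera to tool coordinates, whose origin is the TCP and whose axes are the flange's). Camera axes: x right, y down, z forward; pixel columns grow to the right and rows downward; lengths in m; the calibration is good to about 2 mm. A picture is of the moment at which its call begins: read the wrist's pose just before it. There is no depth.
A pose or a line that the arm cannot do raises manip.IKError and nothing moves.
- manip.sign_off(): hands the job in; it is judged then, once.
Readings, each from a call of its own:
- manip.get_time(): time.
- manip.get_joint_positions(): joint angles.
- manip.get_joint_vel(): joint speeds.
- manip.get_tau(): joint torques, N m.
- manip.get_position(): TCP position.
- manip.get_ee_rot(): TCP orientation.
- manip.get_contact_force(): force on the tool from outside, world axes, zero at the start.
- manip.get_torque(): the same for the moment, N m.
- manip.get_width(): finger opening in m.
- manip.get_grip_force(): force on a finger pad.
Only numpy, scipy, OpenCV 4.12 (cv2) and the standard library are available. Lean on these libraries where they do the work, as an engineer would, in place of code of your own. Each camera call takes 0.05 s, during which the arm holds its last target. There are 200 camera calls.

## Task

The game on the stall's draughts board is over: with your fingertips, sweep the four draughts left on the squares along the board and over its edge into the storage well at its side, where the others already lie. Push them, do not pick any up; leave the tea cup standing where it is on the board, and do not disturb the crockery around it.

Things in the scene. Friction and masses are not known exactly. Their poses are not given: they have to be found in the camera images.
- board: fixed wooden draughts board, a block 300 x 300 x 38 mm with 8 x 8 squares of 34 mm, and a storage well along one side (+y); origin on the table under the centre of the playing field, x and y along the edges, y towards the well. No lips: field, border and well rims are level, 38 mm above the table. The block ends and the well begins 150 mm from the origin along y
- field (a point): centre of the playing field, on its upper face (38 mm above the table), same axes as the board
- well (a point): centre of the well's green floor, axes as the board, 182 mm along +y from the field's centre; the well is a recess 280 mm long (x), 64 mm wide (y) and 30 mm deep below the field, with walls 10 mm thick at its ends and outer side. Three other draughts already lie flat in it; new ones may lie or lean on them
- white1: draught (round playing piece), white plastic disc 28 mm across and 10 mm thick with ringed faces, about 12 g, lying flat and loose on the playing field; origin at the disc's centre, 5 mm above the surface it lies on; its z axis is the disc's axis
- white2: draught (round playing piece), white plastic disc 28 mm across and 10 mm thick with ringed faces, about 12 g, lying flat and loose on the playing field; origin at the disc's centre, 5 mm above the surface it lies on; its z axis is the disc's axis
- red1: draught (round playing piece), red plastic disc 28 mm across and 10 mm thick with ringed faces, about 12 g, lying flat and loose on the playing field; origin at the disc's centre, 5 mm above the surface it lies on; its z axis is the disc's axis
- red2: draught (round playing piece), red plastic disc 28 mm across and 10 mm thick with ringed faces, about 12 g, lying flat and loose on the playing field; origin at the disc's centre, 5 mm above the surface it lies on; its z axis is the disc's axis
- teacup: small blue porcelain tea cup, 50 mm across its rim and 42 mm high, 70 g, standing loose on the playing field among the draughts, its centre always at least 45 mm (along the board's x) off the centre line of each draught's straight way to the well; origin at the centre of its underside, z up
- teapot: white porcelain teapot with blue band, body 112 mm across, 109 mm high, reaching 100 mm to the spout and 91 mm to the handle, standing to the right of the board (-y); origin at the centre of its underside, z up
- jar: brown lidded jar, 100 mm across and 90 mm high, standing to the right of the board; origin at the centre of its underside, z up
- bowl: yellow bowl, 124 mm across and 58 mm high, standing to the left of the board (+y); origin at the centre of its underside, z up
- tumbler: drinking glass, 68 mm across and 105 mm high, standing to the left of the board; origin at the centre of its underside, z up
Mind the look-alikes: they are no part of the job. Leave any red look-alike of the jar alone.

How it is judged:
By the outcome, as a careful person would: the job done as asked, in the order asked, and still so for the second after the job is handed in, with the robot touching nothing.
It also fails if it takes over 54 s, if anything falls off the work surface, if the arm or the gripper's body presses on something with over 40 N, if the wrist force passes 120 N, or if a joint passes its speed limit or range.

## Working session

There is one attempt and no reset: what is moved stays moved. The work goes in short steps, each a Python script; the robot and the scene stay as the last script left them, time stands still between calls to the robot, and variables do not carry over. Pictures are saved under pics/ and viewed, at most 10 in all, crops included, and the job is handed in when it is done.

```bash
mkdir -p pics; python3 - <<'E'
from rig import manip
import cv2,numpy as np,pickle
d={}
for n in("scene","side"):
    c=manip.camera(n);d[n]=c;cv2.imwrite(f"pics/{n}0.png",cv2.cvtColor(c["image"],cv2.COLOR_RGB2BGR))
    print(n,c["fx"],c["cx"],c["cy"],np.round(c["cam_to_world"],3).tolist())
pickle.dump(d,open("c.pkl","wb"))
print(manip.get_time(),manip.get_ee_rot())
E
```

```text
scene 481.74842665144865 282.1930854425577 206.67995527968824 [[0.839, 0.315, -0.444, 1.219], [0.544, -0.482, 0.686, -1.032], [0.001, -0.818, -0.576, 0.927], [0.0, 0.0, 0.0, 1.0]]
side 395.01633584423826 277.2097251928755 208.90472327445787 [[-0.693, -0.509, 0.51, 0.067], [-0.721, 0.485, -0.495, 0.483], [0.005, -0.711, -0.703, 0.751], [0.0, 0.0, 0.0, 1.0]]
0.1 [-3.11434670e+00 -4.02085534e-01  2.36684790e-04]
```

View pics/scene0.png

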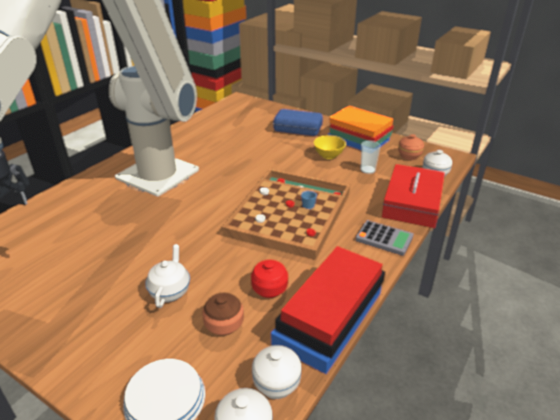

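View pics/side0.png

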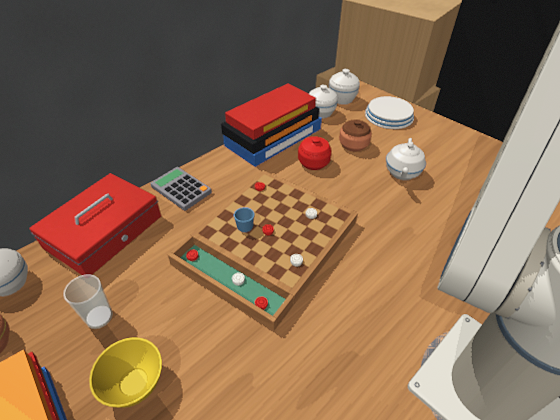

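The side view shows the field draughts as red (259,186), red (268,230), white (311,213) and white (296,260). The cup is at (244,219). Three draughts already lie in the well at (192,255), (238,279) and (262,302). The red jar (314,152), white pots and red boxes are not part of the job. The scene view agrees: whites at (264,190) and (260,218), reds at (291,203) and (311,232).

```bash
cat > h.py <<'E'
import cv2,numpy as np
def ray(c,uv,z):
    T=np.array(c["cam_to_world"]);d=T[:3,:3]@np.array([(uv[0]-c["cx"])/c["fx"],(uv[1]-c["cy"])/c["fy"],1]);o=T[:3,3]
    return o+d*(z-o[2])/d[2]
def px(c,p):
    T=np.linalg.inv(c["cam_to_world"]);q=T[:3,:3]@np.asarray(p)+T[:3,3]
    return np.array([c["fx"]*q[0]/q[2]+c["cx"],c["fy"]*q[1]/q[2]+c["cy"]])
def masks(im):
    h=cv2.cvtColor(im,cv2.COLOR_RGB2HSV);H,S,V=[h[...,i].astype(int) for i in range(3)]
    return dict(red=((H<5)|(H>174))&(S>190)&(V>110),white=(S<50)&(V>170),blue=(H>95)&(H<120)&(S>90),green=(H>60)&(H<92)&(S>70))
def blobs(c,z=.043,box=None,amin=12):
    for k,m in masks(c["image"]).items():
        m=m.astype(np.uint8)
        if box: 
            t=np.zeros_like(m);x0,y0,x1,y1=box;t[y0:y1,x0:x1]=1;m&=t
        n,l,s,ce=cv2.connectedComponentsWithStats(m)
        for i in range(1,n):
            if s[i,4]>=amin: print(k,s[i,4],ce[i].round(1),ray(c,ce[i],z)[:2].round(4))
E
python3 - <<'E'
import pickle;from h import *
d=pickle.load(open("c.pkl","rb"))
for n,b in(("side",(165,175,360,325)),("scene",(220,170,352,252))):
    print(n);blobs(d[n],box=b)
im=d["side"]["image"][170:330,160:365];cv2.imwrite("pics/crop.png",cv2.cvtColor(cv2.resize(im,None,fx=3.7,fy=3.7,interpolation=cv2.INTER_CUBIC),cv2.COLOR_RGB2BGR))
E
```

```text
side
red 68 [259.3 186.2] [ 0.6776 -0.0406]
red 94 [267.7 229.3] [0.5465 0.0503]
red 94 [191.8 255. ] [0.6079 0.2291]
red 107 [261.1 302.5] [0.4067 0.1984]
white 81 [311.  212.2] [ 0.5139 -0.069 ]
white 108 [295.9 258.6] [0.4367 0.0649]
white 117 [237.8 277.7] [0.4874 0.1935]
blue 370 [244. 219.] [0.6124 0.0691]
green 67 [169.6 177.6] [0.8751 0.1151]
green 1639 [234.3 279.8] [0.4883 0.2023]
scene
red 14 [280.8 179.9] [0.4443 0.1547]
red 40 [289.8 203.3] [0.5464 0.0512]
red 47 [310.5 232.1] [ 0.6776 -0.0417]
red 43 [339.7 249.8] [ 0.7876 -0.0666]
white 47 [264.1 190.7] [0.4348 0.0669]
white 54 [260.1 217.9] [ 0.5116 -0.0654]
blue 167 [308.1 199.2] [0.5839 0.1039]
green 73 [308.6 186.1] [0.5451 0.1729]
```

View pics/crop.png

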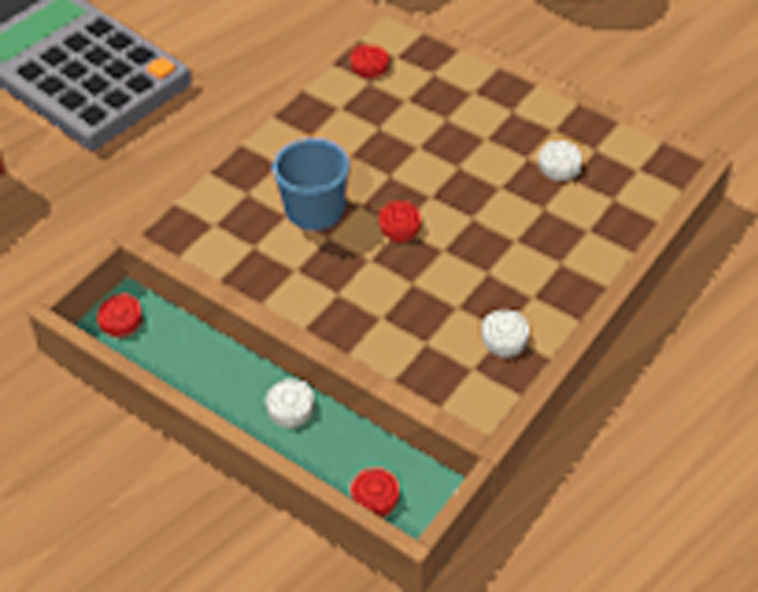

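```bash
python3 - <<'E'
import pickle;from h import *
d=pickle.load(open("c.pkl","rb"));c=d["side"]
P=np.array([(420,555),(35,312),(727,155),(488,437),(145,233),(705,160)])/3.7+[160,170]
B=np.array([(-.15,.224),(.15,.224),(-.15,-.15),(-.136,.136),(.136,.136),(-.136,-.136)])
W=np.array([ray(c,p,.038)[:2] for p in P]);
bm=B.mean(0);wm=W.mean(0);H=(B-bm).T@(W-wm);U,S,V=np.linalg.svd(H);R=V.T@U.T
t=wm-R@bm;print("yaw",np.arctan2(R[1,0],R[0,0]),"t",t,"det",np.linalg.det(R));print("res mm",((W-(B@R.T+t))*1e3).round(1).tolist())
tob=lambda p:R.T@(np.asarray(p)[:2]-t)
pts=dict(red1=(.6776,-.041),red2=(.5465,.051),w1=(.513,-.067),w2=(.436,.066),cup=ray(c,(244,214.6),.080)[:2],
 wr=(ray(c,(191.8,255),.013))[:2],ww=ray(c,(237.8,277.7),.013)[:2],wr2=ray(c,(261.1,302.5),.013)[:2])
for k,v in pts.items(): print(k,np.round(v,4),(tob(v)*1e3).round(1))
cs=d["scene"];print("cup scene rim",ray(cs,(308.8,195),.08)[:2])
np.savez("b.npz",R=R,t=t)
def tri(u,v):pass
for n,uv in (("tumbler_s",(97,318)),("bowl_s",(126,378)),("jar",(355,145)),("pot",(405,172))): print(n,ray(c,uv,.0)[:2].round(3))
E
```

```text
yaw 0.20291625102339733 t [0.55103886 0.01681029] det 1.0
res mm [[3.3, -0.6], [-4.2, -3.2], [3.3, 2.6], [-0.5, 2.6], [-1.6, -2.4], [-0.2, 0.9]]
red1 [ 0.6776 -0.041 ] [112.3 -82.1]
red2 [0.5465 0.051 ] [ 2.4 34.4]
w1 [ 0.513 -0.067] [-54.1 -74.4]
w2 [0.436 0.066] [-102.8   71.4]
cup [0.595  0.0814] [56.1 54.4]
wr [0.6307 0.2183] [118.6 181.4]
ww [0.5051 0.1812] [-11.9 170.3]
wr2 [0.4211 0.1863] [-93.1 192.2]
cup scene rim [0.6003054  0.07782701]
tumbler_s [0.639 0.457]
bowl_s [0.482 0.475]
jar [ 0.651 -0.432]
pot [ 0.462 -0.431]
```

```bash
cat >> h.py <<'E'
from rig import manip
from scipy.spatial.transform import Rotation as Ro
b=np.load("b.npz");RB,tB=b["R"],b["t"];yaw=np.arctan2(RB[1,0],RB[0,0])
def w(x,y,z): return np.append(RB@np.array([x,y])+tB,z).tolist()
def rot(s): return (Ro.from_euler("z",yaw+s*np.pi/2)*Ro.from_euler("x",np.pi)).as_rotvec()
ZP=.038+.004+.022
def push(x,y,xe,s,first=False,rate=.08):
    r=rot(s);y0=y-.038
    manip.move_to(w(x,y0,.15),r)
    manip.servo_line(w(x,y0,ZP+.012),rate=.2)
    f0=np.array(manip.get_contact_force())
    for dz in (.008,.004,0):
        manip.servo_line(w(x,y0,ZP+dz),rate=.04);f=np.array(manip.get_contact_force())-f0
        if abs(f[2])>2: print("contact at",dz,f);return False
    if first: cv2.imwrite("pics/side_a.png",cv2.cvtColor(manip.camera("side")["image"][150:330,150:390].repeat(3,0).repeat(3,1),cv2.COLOR_RGB2BGR))
    manip.servo_line(w(x+(xe-x)*.1,y0+.018,ZP),rate=.05)
    manip.servo_line(w(xe,.147,ZP),rate=rate)
    print("pushed",manip.get_position(),np.array(manip.get_contact_force())-f0,manip.get_time())
    manip.servo_line(w(xe,.135,.15),rate=.25)
    return True
E
python3 - <<'E'
from h import *
best=None
for s in(1,-1):
    q=[manip.solve_ik(w(*p),rot(s)) for p in((-.103,.033,.15),(.118,.147,.064),(.112,-.12,.064))]
    print(s,[None if a is None else np.round(a,2).tolist() for a in q])
s=1 if manip.solve_ik(w(-.103,.033,.15),rot(1)) is not None and abs(manip.solve_ik(w(-.103,.033,.15),rot(1))[5])<2.2 else -1
print("use",s);open("s.txt","w").write(str(s))
manip.command_gripper(.012,20);print(manip.get_width())
print(push(-.103,.071,-.103,s,True))
c=manip.camera("side");blobs(c,box=(165,175,360,325))
print(manip.get_time())
E
```

```text
1 [[0.04, 0.33, 2.09, -0.0, 0.72, -0.17], [0.26, 0.72, 1.63, -0.0, 0.8, 0.06], [-0.13, 0.75, 1.56, -0.0, 0.83, -0.33]]
-1 [None, None, None]
use 1
0.012370157819822073
pushed [0.42058834 0.13972518 0.06398428] [-0.67227987  0.51542699  0.23318763] 6.45
True
red 32 [257.  186.3] [ 0.6817 -0.0358]
red 95 [191.9 254.9] [0.6077 0.2288]
red 107 [261.1 302.5] [0.4067 0.1984]
white 92 [276.9 185.9] [ 0.6457 -0.0761]
white 72 [311.  211.9] [ 0.5144 -0.0697]
white 118 [237.7 277.7] [0.4875 0.1936]
white 55 [273.5 289.9] [0.4112 0.159 ]
blue 361 [243.8 219.2] [0.6123 0.07  ]
green 67 [169.6 177.6] [0.8751 0.1151]
green 1570 [232.6 279.1] [0.4922 0.2039]
7.0
```

View pics/side_a.png

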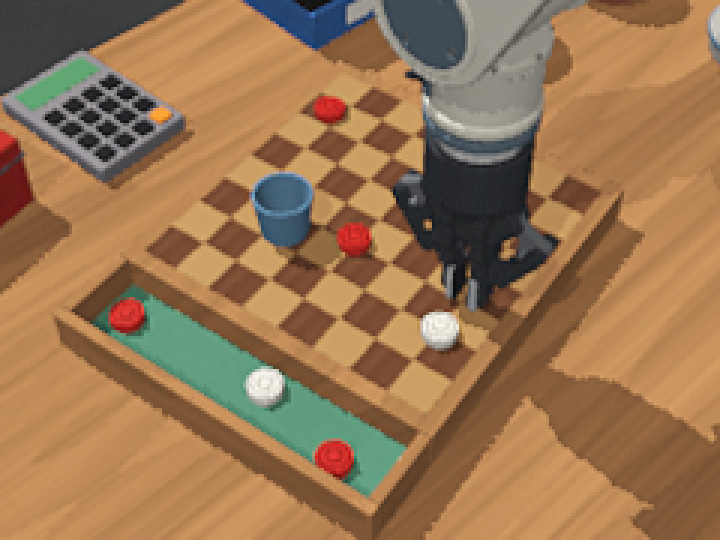

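The cradle push works, and the white draught has gone into the well. The picture shows the gripper's knuckles sticking out about 65 mm sideways, only a little above cup height (cup at 283,210 in the zoom). For the two lanes beside the cup I'll turn the tool 90° and push with the closed fingers' flat back.

```bash
python3 - <<'E'
from h import *
print(push(-.054,-.0745,-.054,1,rate=.11))
for s in(0,2):
    q=[manip.solve_ik(w(*p),rot(s)) for p in((.002,-.003,.15),(.114,.147,.064),(.112,-.12,.064))]
    print(s,[None if a is None else np.round(a,2).tolist() for a in q])
c=manip.camera("side");blobs(c,box=(165,175,360,325))
cv2.imwrite("pics/side_b.png",cv2.cvtColor(c["image"][150:330,150:390].repeat(3,0).repeat(3,1),cv2.COLOR_RGB2BGR))
c=manip.camera("scene");blobs(c,box=(220,170,335,252))
print(manip.get_time())
E
```

```text
pushed [0.4686023  0.1495754  0.06400153] [-0.12657834  0.76712677 -0.91864626] 12.1083
True
0 [[0.0, 0.46, 1.86, 0.0, 0.82, 1.37], [0.26, 0.71, 1.64, 0.0, 0.79, 1.63], [-0.13, 0.75, 1.56, 0.0, 0.83, 1.24]]
2 [[0.0, 0.46, 1.86, 0.0, 0.82, -1.77], [0.26, 0.71, 1.64, 0.0, 0.79, -1.51], [-0.13, 0.75, 1.56, 0.0, 0.83, -1.9]]
red 97 [191.9 254.9] [0.6079 0.2288]
red 107 [261.1 302.5] [0.4067 0.1984]
white 48 [256.4 176. ] [ 0.7151 -0.0635]
white 118 [237.7 277.7] [0.4875 0.1935]
white 51 [255.8 278.5] [0.4589 0.1667]
white 53 [273.5 289.9] [0.4113 0.1589]
blue 130 [240.7 223.9] [0.6054 0.086 ]
blue 16 [244.6 214.3] [0.6238 0.0575]
green 67 [169.6 177.6] [0.8751 0.1151]
green 1514 [231.9 279. ] [0.4936 0.2049]
red 13 [281.  179.8] [0.4449 0.1551]
red 38 [289.6 203.4] [0.5463 0.0505]
red 47 [310.5 232.1] [ 0.6776 -0.0417]
white 12 [274.2 179.8] [0.425  0.1429]
white 12 [288.1 182.8] [0.4755 0.1527]
blue 167 [308.1 199.2] [0.5839 0.1039]
green 63 [311.8 186.7] [0.5563 0.1752]
12.7083
```

View pics/side_b.png

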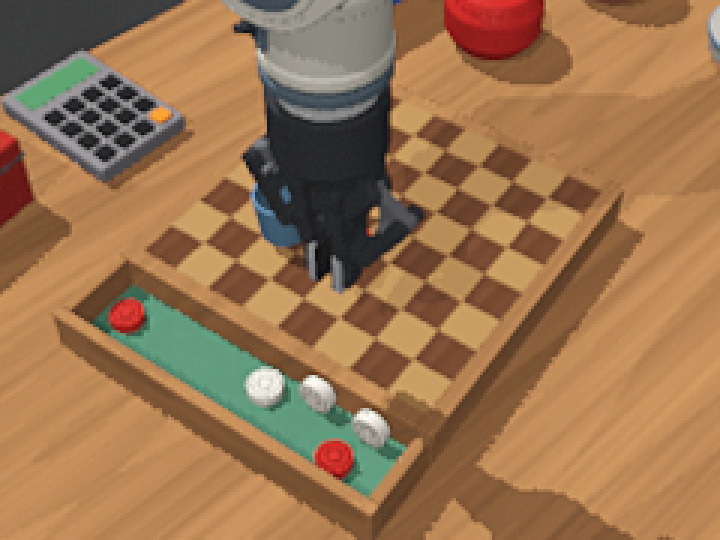

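Both whites are in the well, leaning on its inner wall at (318,393) and (370,427) in the zoom. The cup is unmoved. Now I'll push the reds with the turned tool.

```bash
python3 - <<'E'
from h import *
manip.command_gripper(0.0,20)
print(push(.0024,.0344,.0,0,rate=.12))
print(push(.1123,-.082,.114,0,rate=.13))
manip.move_to(w(.1,-.15,.25),rot(0))
manip.move_to([.3,-.35,.3],rot(0))
c=manip.camera("side");blobs(c,box=(165,175,360,325))
cv2.imwrite("pics/side_c.png",cv2.cvtColor(c["image"][150:330,150:390].repeat(3,0).repeat(3,1),cv2.COLOR_RGB2BGR))
c=manip.camera("scene");blobs(c,box=(220,170,335,252))
print(manip.get_time())
E
```

```text
pushed [0.52152095 0.16030822 0.06397485] [ 0.44053595 -0.15800729 -0.73996209] 17.2083
True
pushed [0.63322255 0.18317816 0.06398734] [-0.94202219 -0.11636252 -0.40379476] 22.625
True
red 191 [194.7 250.4] [0.6143 0.2164]
red 109 [234.7 268.7] [0.5106 0.1829]
red 106 [261.1 302.5] [0.4068 0.1984]
white 73 [237.5 279.4] [0.4843 0.1967]
white 52 [255.7 278.5] [0.4591 0.1668]
white 55 [273.5 289.9] [0.4112 0.159 ]
blue 370 [244. 219.] [0.6124 0.0691]
green 67 [169.6 177.6] [0.8751 0.1151]
green 1418 [232.8 280.1] [0.4899 0.2054]
red 14 [281.1 179.9] [0.4456 0.155 ]
blue 168 [308.2 199.1] [0.5839 0.1041]
green 12 [294.2 183. ] [0.4941 0.1629]
green 35 [318.6 188.2] [0.5802 0.1798]
26.0417
```

View pics/side_c.png

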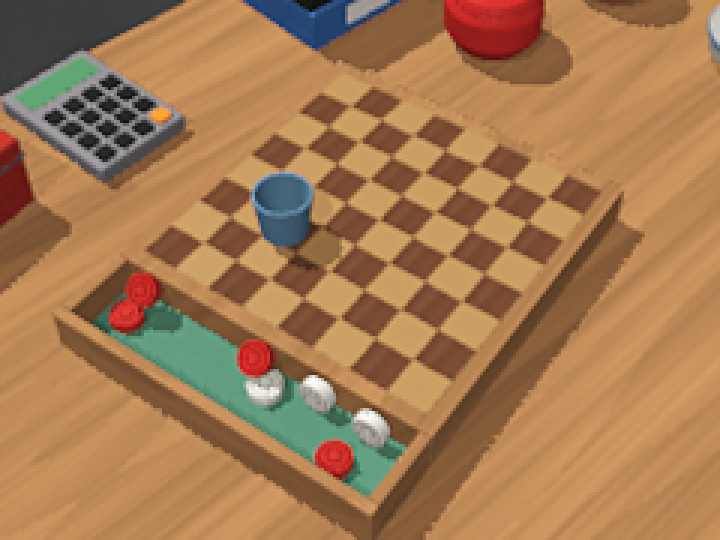

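All four draughts are now in the well. The reds lean on the earlier pieces at (143,290) and (254,357), and the whites are at (318,393) and (370,427). The board is clear apart from the cup, which is unmoved at its original pixel (244,219 in the full view). I'm handing in.

```bash
python3 -c "
from rig import manip
print(manip.sign_off())"
```

```text
the job is handed in; nothing more can be done
None
```

I pushed all four draughts into the storage well, where they lean against its wall or on the pieces already there; the tea cup is still standing where it was, the arm stayed clear of the other crockery, and I handed the job in at about 26 s.

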